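# Load the mould press with three and hold it shut

### The arm

A 7-joint arm with a two-finger parallel gripper is mounted at the origin on the work surface. World frame = base frame: x ahead of the robot, y to its left, z up, the work surface at z = 0. Lengths are in m, angles in rad, forces in N, time in s.
With the tool pointing down it reaches from about 0.4 to 0.85 m from the base axis. Payload 6.9 kg.
Tool frame: the origin (TCP) lies midway between the tips of the shut fingers; the grasp point (between the pads) lies behind it (ctrl.pinch_z is the z of the grasp point in the tool frame, in m); z points along the fingers, y is the line along which they close (so a half turn about z gives the same grasp; the last joint's range is limited). The gripper opens to 85 mm and grips with 20 to 120 N. Pads are 22 mm wide; open, the fingers measure 114 mm over their backs; the gripper's body (76 mm by 85 mm) begins 54 mm behind the grasp point. The pads swing forward as they close: fully open they stand 13 mm farther back than shut.
Start: joints at [1.343, 0.507, -0.238, 1.5, 0.126, 1.149, -0.155], TCP at [0.205, -0.591, 0.231] pointing down, gripper open.
Joint ranges: [-3.08, 3.08], [-0.24, 2.05], [-1.43, 1.35], [0, 2.5], [-1.52, 4.66], [0.17, 1.96], [-2.89, 2.89]. Speed limits (rad/s): [2.39, 2.39, 3.14, 3.14, 3.14, 3.14, 3.14].

### API

Orientations are given as a unit quaternion [w, x, y, z].
In Python, from station import ctrl, get_state, vision, ticket, models gives the robot as it stands. Calls block until the motion is done:
- ctrl.movep(position, orientation): joint-space move of the TCP to a pose.
- ctrl.movel(position, frame=None, max_speed=0.15): straight line of the TCP; frame=None keeps the orientation; max_speed is the mean speed in m/s.
- ctrl.set_joints(angles): joint-space move.
- ctrl.ungrasp() and ctrl.close_gripper(force=None): open the fingers fully, or close them until they stop; force is the grip in N (None keeps the last).
- ctrl.pause(seconds).
- ctrl.ik(position, orientation): joint angles nearest the present ones, or None.
- get_state(): the state.
- vision.grab_frame(name): name is "scene" or "top" or "wrist"; returns (picture, depth): 384x512x3 uint8, blue, green, red; 384x512 float32, m along the optical axis (not along the pixel's ray), 0 where there is no reading.
- vision.camera_info(name): a dict with "mtx" (3x3 intrinsics, pixels), "dist_coeffs" ([k1, k2, p1, p2, k3] as OpenCV has them; the pictures are not rectified), "R" (3x3) and "t" (3): a world point X has camera coordinates R X + t; the wrist camera has in their place "hand_eye" (4x4, takes a point from camera to tool coordinates, whose origin is the TCP and whose axes are the flange's). Camera axes: x right, y down, z forward; pixel columns grow to the right and rows downward; lengths in m; the calibration is good to about 2 mm. A picture is of the moment at which its call begins: read the wrist's pose just before it. camera_info takes no time and is no camera call.
A pose or a line that the arm cannot do raises ctrl.Unreachable and nothing moves.
- ticket.close_job(): hands the job in; it is judged then, once.
Trained networks look in the newest picture that a camera, given by its name, has taken for a name from the list of things; names that differ only in an ending like _2 or _b are one class to them, and where a whole thing is asked for, a point or a joint stands for the part that bears it (a point fixed in the world has none). Each returns a list of dicts, best first, with "p" (0 to 1); they miss things now and then, are a little off and sometimes report something else, mostly with a low value. They report only what shows in the picture. A call takes as long as a camera call. They do not tell look-alikes from the thing itself.
- models.recognise(camera, target): "point" ([column, row] in pixels, amid what is visible of it).
- models.masks_of(camera, target): "mask" (384x512 bool, what is visible of it) and "point" ([column, row] in pixels, amid what is visible of it).
The state is a dict: "time": time; "qpos": joint angles; "qd": joint speeds; "tau": joint torques, N m; "tcp_pos": TCP position; "eef_rot": TCP orientation; "contact_force": force on the tool from outside, world axes, zero at the start; "wrist_torque": the same for the moment, N m; "width": finger opening in m; "gripper_force": force on a finger pad.
Only numpy, scipy, OpenCV 4.12 (cv2) and the standard library are available. Lean on these libraries where they do the work, as an engineer would, in place of code of your own. Each camera call takes 0.05 s, during which the arm holds its last target. There are 200 camera calls.

### The job

The green clamp press squeezes three closed moulds at a time, and one already stands in it: stand two more of the blue-and-white moulds from the board in its channel behind that one, square and face to face like it, so that there are three, and let go of them. Then flip the yellow safety catch right over, out of the lever's way, pull the lever by its T-handle over towards the moulds as far as it goes, and finish while still holding it there, so that the jaw keeps squeezing. Set the moulds down gently without knocking any over, and leave the other two moulds and everything else on the bench where they are.

Things in the scene. Friction and masses are not known exactly. Their poses are not given: they have to be found in the camera images.
- press: Green bench clamp press, fixed. Origin: under the centre of its base, on the bench; x runs along its channel from fixed jaw (-x, nearer the robot) to hand lever (+x), y left, z up; press coordinates below are in this frame, mm. Base 245 x 130 x 26. Two guide rails beside the bed: inner faces y = -29 and +29, 6 thick, tops z = 40, x = -90 to 35.
- channel (a point): Point on the steel bed (press z = 30 mm), on the channel's centre line, midway between the jaw faces (press x = -36). Fixed jaw face at press x = -90, top z = 86; sliding jaw face at x = 18 at rest. The 108 mm between take three moulds, their 30 mm thickness along x, with 18 mm spare; with fewer the jaw (26 mm stroke) does not reach.
- jaw: Sprung sliding aluminium jaw, 14 thick (x) x 56 x 50 mm high, top at z = 83, moved along -x by the lever. Its frame has the press's axes and lies on the press's origin when the lever is at rest (jaw face at x = 18). With three moulds in, the last 8 mm of stroke compress its spring: up to about 26 N.
- lever (a joint): Angle of the steel hand lever, rad: 0 = at rest, leaning 0.4 away from the moulds; 0.8 = at its stop, leaning 0.4 over them. Axis: level, along press y, through press x = 75, z = 32 mm; handle 185 mm from it. A spring returns it to 0 when let go; at 0.8 with three moulds it pulls back with about 8 N at the handle. The shut catch blocks it.
- handle: Black T-handle with red end rings on top of the lever: level round grip, free to turn about its own length, 20 mm diameter, 92 mm long along press y. Origin at its centre: press x = 147, y = 0, z = 202 mm at rest; x = 3, z = 202 pulled right over (arc of radius 185, top z = 217). The shank, 16 x 14 mm, joins it from below.
- catch (a joint): Angle of the yellow safety catch, rad: 0 to 0.1 = shut, its bar across in front of the lever; 1.57 = right over, bar upright beside the lever, tab lying out to the left. Axis along press x through press y = 36, z = 92 mm. Opens by pushing the tab to the press's left (+y), then down; 1 to 2 N; stays where left. Clears the lever from 1.15.
- catch_tab (a point): Middle of the top edge of the catch's upright thumb tab: plate 8 thick (y), 32 wide (x), 45 mm tall from the catch's axis. Shut: press x = 71.5, y = 36, z = 137 mm; right over: y = 81, z = 92. A 9 mm square bar runs 67 mm to the right from its foot at x = 83. Inside (right of) the tab it is free for x below 80 and z above 100.
- mould0: closed two-part casting mould, a block 30 (its x) x 50 (its y) x 54 high mm, one half pale blue, the other plaster white (either way round), dark pour hole on top, about 0.11 kg; origin at the centre of its underside, z up. It already stands in the press, within 6 mm of the fixed jaw, x along the channel.
- mould1: closed two-part casting mould, a block 30 (its x) x 50 (its y) x 54 high mm, one half pale blue, the other plaster white (either way round), dark pour hole on top, about 0.11 kg; origin at the centre of its underside, z up. Stands on a white board 6 mm thick, to the left or right of the press; two of mould1 to mould4 are to be used, any two.
- mould2: closed two-part casting mould, a block 30 (its x) x 50 (its y) x 54 high mm, one half pale blue, the other plaster white (either way round), dark pour hole on top, about 0.11 kg; origin at the centre of its underside, z up. Stands on a white board 6 mm thick, to the left or right of the press; two of mould1 to mould4 are to be used, any two.
- mould3: closed two-part casting mould, a block 30 (its x) x 50 (its y) x 54 high mm, one half pale blue, the other plaster white (either way round), dark pour hole on top, about 0.11 kg; origin at the centre of its underside, z up. Stands on a white board 6 mm thick, to the left or right of the press; two of mould1 to mould4 are to be used, any two.
- mould4: closed two-part casting mould, a block 30 (its x) x 50 (its y) x 54 high mm, one half pale blue, the other plaster white (either way round), dark pour hole on top, about 0.11 kg; origin at the centre of its underside, z up. Stands on a white board 6 mm thick, to the left or right of the press; two of mould1 to mould4 are to be used, any two.
- half_mould: open blue half mould, 36 x 62 x 16 mm, lying on the moulds' board; not used. Origin under its centre.
- cast_block: mint green open plaster block 85 x 125 x 34 mm with a brown cast in it (48 mm high in all), on the other white board; not used. Origin under its centre.
- bowl: white plaster bowl, 96 mm across, 42 mm high, on the other white board; not used. Origin under its centre.
- cup_a: clear plastic cup, 68 mm across, 66 mm high, standing on the moulds' board; not used. Origin under its centre.
- cup_b: clear plastic cup, 68 mm across, 66 mm high, standing beyond the press; not used. Origin under its centre.
- pigment: orange jar with black cap, 44 mm across, 60 mm high; not used. Origin under its centre.
- spatula: spatula about 190 mm long, lying on the other white board; not used.
Not all that is in view belongs to the job. Leave any pink, purple or red look-alike of the mould3 alone.

How it is judged:
On the way, in this order (a step that is already met when the one before it is completed fails the run):
1. two more moulds stand in the press beside the first, three in all, let go, with the catch still shut and the lever at rest (x of mould0 in the frame of press between -0.085 and 0.012 m and y of mould0 in the frame of press between -0.012 and 0.012 m and z of mould0 in the frame of press between 0.022 and 0.038 m and angle between mould0's own z axis and vertical below 0.15 rad and angle between the x axis of mould0 and the x axis of press, either way round below 0.2 rad and ((x of mould1 in the frame of press between -0.085 and 0.012 m and y of mould1 in the frame of press between -0.012 and 0.012 m and z of mould1 in the frame of press between 0.022 and 0.038 m and angle between each of mould1, mould2's own z axis and vertical below 0.15 rad and angle between the x axis of each of mould1, mould2 and the x axis of press, either way round below 0.2 rad and x of mould2 in the frame of press between -0.085 and 0.012 m and y of mould2 in the frame of press between -0.012 and 0.012 m and z of mould2 in the frame of press between 0.022 and 0.038 m and distance of each of mould3, mould4 from where it was at the start of the episode below 0.03 m) or (x of mould1 in the frame of press between -0.085 and 0.012 m and y of mould1 in the frame of press between -0.012 and 0.012 m and z of mould1 in the frame of press between 0.022 and 0.038 m and angle between each of mould1, mould3's own z axis and vertical below 0.15 rad and angle between the x axis of each of mould1, mould3 and the x axis of press, either way round below 0.2 rad and x of mould3 in the frame of press between -0.085 and 0.012 m and y of mould3 in the frame of press between -0.012 and 0.012 m and z of mould3 in the frame of press between 0.022 and 0.038 m and distance of each of mould2, mould4 from where it was at the start of the episode below 0.03 m) or (x of mould1 in the frame of press between -0.085 and 0.012 m and y of mould1 in the frame of press between -0.012 and 0.012 m and z of mould1 in the frame of press between 0.022 and 0.038 m and angle between each of mould1, mould4's own z axis and vertical below 0.15 rad and angle between the x axis of each of mould1, mould4 and the x axis of press, either way round below 0.2 rad and x of mould4 in the frame of press between -0.085 and 0.012 m and y of mould4 in the frame of press between -0.012 and 0.012 m and z of mould4 in the frame of press between 0.022 and 0.038 m and distance of each of mould2, mould3 from where it was at the start of the episode below 0.03 m) or (x of mould2 in the frame of press between -0.085 and 0.012 m and y of mould2 in the frame of press between -0.012 and 0.012 m and z of mould2 in the frame of press between 0.022 and 0.038 m and angle between each of mould2, mould3's own z axis and vertical below 0.15 rad and angle between the x axis of each of mould2, mould3 and the x axis of press, either way round below 0.2 rad and x of mould3 in the frame of press between -0.085 and 0.012 m and y of mould3 in the frame of press between -0.012 and 0.012 m and z of mould3 in the frame of press between 0.022 and 0.038 m and distance of each of mould1, mould4 from where it was at the start of the episode below 0.03 m) or (x of mould2 in the frame of press between -0.085 and 0.012 m and y of mould2 in the frame of press between -0.012 and 0.012 m and z of mould2 in the frame of press between 0.022 and 0.038 m and angle between each of mould2, mould4's own z axis and vertical below 0.15 rad and angle between the x axis of each of mould2, mould4 and the x axis of press, either way round below 0.2 rad and x of mould4 in the frame of press between -0.085 and 0.012 m and y of mould4 in the frame of press between -0.012 and 0.012 m and z of mould4 in the frame of press between 0.022 and 0.038 m and distance of each of mould1, mould3 from where it was at the start of the episode below 0.03 m) or (x of mould3 in the frame of press between -0.085 and 0.012 m and y of mould3 in the frame of press between -0.012 and 0.012 m and z of mould3 in the frame of press between 0.022 and 0.038 m and angle between each of mould3, mould4's own z axis and vertical below 0.15 rad and angle between the x axis of each of mould3, mould4 and the x axis of press, either way round below 0.2 rad and x of mould4 in the frame of press between -0.085 and 0.012 m and y of mould4 in the frame of press between -0.012 and 0.012 m and z of mould4 in the frame of press between 0.022 and 0.038 m and distance of each of mould1, mould2 from where it was at the start of the episode below 0.03 m)) and value of joint catch below 0.5 rad and value of joint lever below 0.1 rad and contact force between each of mould0, mould1, mould2, mould3, mould4 and the fingers below 0.3 N), for 0.2 s.
2. the catch is flipped over, clear of the lever, and the lever is still at rest (x of mould0 in the frame of press between -0.085 and 0.012 m and y of mould0 in the frame of press between -0.012 and 0.012 m and z of mould0 in the frame of press between 0.022 and 0.038 m and angle between mould0's own z axis and vertical below 0.15 rad and angle between the x axis of mould0 and the x axis of press, either way round below 0.2 rad and ((x of mould1 in the frame of press between -0.085 and 0.012 m and y of mould1 in the frame of press between -0.012 and 0.012 m and z of mould1 in the frame of press between 0.022 and 0.038 m and angle between each of mould1, mould2's own z axis and vertical below 0.15 rad and angle between the x axis of each of mould1, mould2 and the x axis of press, either way round below 0.2 rad and x of mould2 in the frame of press between -0.085 and 0.012 m and y of mould2 in the frame of press between -0.012 and 0.012 m and z of mould2 in the frame of press between 0.022 and 0.038 m and distance of each of mould3, mould4 from where it was at the start of the episode below 0.03 m) or (x of mould1 in the frame of press between -0.085 and 0.012 m and y of mould1 in the frame of press between -0.012 and 0.012 m and z of mould1 in the frame of press between 0.022 and 0.038 m and angle between each of mould1, mould3's own z axis and vertical below 0.15 rad and angle between the x axis of each of mould1, mould3 and the x axis of press, either way round below 0.2 rad and x of mould3 in the frame of press between -0.085 and 0.012 m and y of mould3 in the frame of press between -0.012 and 0.012 m and z of mould3 in the frame of press between 0.022 and 0.038 m and distance of each of mould2, mould4 from where it was at the start of the episode below 0.03 m) or (x of mould1 in the frame of press between -0.085 and 0.012 m and y of mould1 in the frame of press between -0.012 and 0.012 m and z of mould1 in the frame of press between 0.022 and 0.038 m and angle between each of mould1, mould4's own z axis and vertical below 0.15 rad and angle between the x axis of each of mould1, mould4 and the x axis of press, either way round below 0.2 rad and x of mould4 in the frame of press between -0.085 and 0.012 m and y of mould4 in the frame of press between -0.012 and 0.012 m and z of mould4 in the frame of press between 0.022 and 0.038 m and distance of each of mould2, mould3 from where it was at the start of the episode below 0.03 m) or (x of mould2 in the frame of press between -0.085 and 0.012 m and y of mould2 in the frame of press between -0.012 and 0.012 m and z of mould2 in the frame of press between 0.022 and 0.038 m and angle between each of mould2, mould3's own z axis and vertical below 0.15 rad and angle between the x axis of each of mould2, mould3 and the x axis of press, either way round below 0.2 rad and x of mould3 in the frame of press between -0.085 and 0.012 m and y of mould3 in the frame of press between -0.012 and 0.012 m and z of mould3 in the frame of press between 0.022 and 0.038 m and distance of each of mould1, mould4 from where it was at the start of the episode below 0.03 m) or (x of mould2 in the frame of press between -0.085 and 0.012 m and y of mould2 in the frame of press between -0.012 and 0.012 m and z of mould2 in the frame of press between 0.022 and 0.038 m and angle between each of mould2, mould4's own z axis and vertical below 0.15 rad and angle between the x axis of each of mould2, mould4 and the x axis of press, either way round below 0.2 rad and x of mould4 in the frame of press between -0.085 and 0.012 m and y of mould4 in the frame of press between -0.012 and 0.012 m and z of mould4 in the frame of press between 0.022 and 0.038 m and distance of each of mould1, mould3 from where it was at the start of the episode below 0.03 m) or (x of mould3 in the frame of press between -0.085 and 0.012 m and y of mould3 in the frame of press between -0.012 and 0.012 m and z of mould3 in the frame of press between 0.022 and 0.038 m and angle between each of mould3, mould4's own z axis and vertical below 0.15 rad and angle between the x axis of each of mould3, mould4 and the x axis of press, either way round below 0.2 rad and x of mould4 in the frame of press between -0.085 and 0.012 m and y of mould4 in the frame of press between -0.012 and 0.012 m and z of mould4 in the frame of press between 0.022 and 0.038 m and distance of each of mould1, mould2 from where it was at the start of the episode below 0.03 m)) and value of joint catch above 1.2 rad and value of joint lever below 0.15 rad), for 0.2 s.
3. the lever is pulled right over and the sliding jaw squeezes the three moulds (x of mould0 in the frame of press between -0.085 and 0.012 m and y of mould0 in the frame of press between -0.012 and 0.012 m and z of mould0 in the frame of press between 0.022 and 0.038 m and angle between mould0's own z axis and vertical below 0.15 rad and angle between the x axis of mould0 and the x axis of press, either way round below 0.2 rad and ((x of mould1 in the frame of press between -0.085 and 0.012 m and y of mould1 in the frame of press between -0.012 and 0.012 m and z of mould1 in the frame of press between 0.022 and 0.038 m and angle between each of mould1, mould2's own z axis and vertical below 0.15 rad and angle between the x axis of each of mould1, mould2 and the x axis of press, either way round below 0.2 rad and x of mould2 in the frame of press between -0.085 and 0.012 m and y of mould2 in the frame of press between -0.012 and 0.012 m and z of mould2 in the frame of press between 0.022 and 0.038 m and distance of each of mould3, mould4 from where it was at the start of the episode below 0.03 m) or (x of mould1 in the frame of press between -0.085 and 0.012 m and y of mould1 in the frame of press between -0.012 and 0.012 m and z of mould1 in the frame of press between 0.022 and 0.038 m and angle between each of mould1, mould3's own z axis and vertical below 0.15 rad and angle between the x axis of each of mould1, mould3 and the x axis of press, either way round below 0.2 rad and x of mould3 in the frame of press between -0.085 and 0.012 m and y of mould3 in the frame of press between -0.012 and 0.012 m and z of mould3 in the frame of press between 0.022 and 0.038 m and distance of each of mould2, mould4 from where it was at the start of the episode below 0.03 m) or (x of mould1 in the frame of press between -0.085 and 0.012 m and y of mould1 in the frame of press between -0.012 and 0.012 m and z of mould1 in the frame of press between 0.022 and 0.038 m and angle between each of mould1, mould4's own z axis and vertical below 0.15 rad and angle between the x axis of each of mould1, mould4 and the x axis of press, either way round below 0.2 rad and x of mould4 in the frame of press between -0.085 and 0.012 m and y of mould4 in the frame of press between -0.012 and 0.012 m and z of mould4 in the frame of press between 0.022 and 0.038 m and distance of each of mould2, mould3 from where it was at the start of the episode below 0.03 m) or (x of mould2 in the frame of press between -0.085 and 0.012 m and y of mould2 in the frame of press between -0.012 and 0.012 m and z of mould2 in the frame of press between 0.022 and 0.038 m and angle between each of mould2, mould3's own z axis and vertical below 0.15 rad and angle between the x axis of each of mould2, mould3 and the x axis of press, either way round below 0.2 rad and x of mould3 in the frame of press between -0.085 and 0.012 m and y of mould3 in the frame of press between -0.012 and 0.012 m and z of mould3 in the frame of press between 0.022 and 0.038 m and distance of each of mould1, mould4 from where it was at the start of the episode below 0.03 m) or (x of mould2 in the frame of press between -0.085 and 0.012 m and y of mould2 in the frame of press between -0.012 and 0.012 m and z of mould2 in the frame of press between 0.022 and 0.038 m and angle between each of mould2, mould4's own z axis and vertical below 0.15 rad and angle between the x axis of each of mould2, mould4 and the x axis of press, either way round below 0.2 rad and x of mould4 in the frame of press between -0.085 and 0.012 m and y of mould4 in the frame of press between -0.012 and 0.012 m and z of mould4 in the frame of press between 0.022 and 0.038 m and distance of each of mould1, mould3 from where it was at the start of the episode below 0.03 m) or (x of mould3 in the frame of press between -0.085 and 0.012 m and y of mould3 in the frame of press between -0.012 and 0.012 m and z of mould3 in the frame of press between 0.022 and 0.038 m and angle between each of mould3, mould4's own z axis and vertical below 0.15 rad and angle between the x axis of each of mould3, mould4 and the x axis of press, either way round below 0.2 rad and x of mould4 in the frame of press between -0.085 and 0.012 m and y of mould4 in the frame of press between -0.012 and 0.012 m and z of mould4 in the frame of press between 0.022 and 0.038 m and distance of each of mould1, mould2 from where it was at the start of the episode below 0.03 m)) and value of joint catch above 1.2 rad and value of joint lever above 0.68 rad and (contact force between jaw and mould0 above 8 N or contact force between jaw and mould1 above 8 N or contact force between jaw and mould2 above 8 N or contact force between jaw and mould3 above 8 N or contact force between jaw and mould4 above 8 N) and (contact force between handle and the fingers above 1 N or contact force between handle and the arm above 1 N)), for 0.3 s.
At the end, for the whole second after the job is handed in: mould0 and two others stand upright in the channel (within 12 mm of its centre line, 0.15 rad tilt, 0.2 rad yaw); the other two within 30 mm of their start; catch over 1.2 rad; robot holds the handle (over 1 N), lever over 0.68 rad; jaw presses a mould with over 8 N (all of step 3); the arm keeps its last pose, push and grip.
It fails at once if another thing on the bench is moved by more than 30 mm (distance of any of half_mould, cast_block, bowl, cup_a, cup_b, pigment, spatula from where it was at the start of the episode above 0.03 m).
It fails at once if a mould is knocked over (angle between any of mould0, mould1, mould2, mould3, mould4's own z axis and vertical above 1 rad).
It fails at once if a mould is dropped or thrown ((linear speed of mould0 above 0.7 m/s and contact force between mould0 and anything else below 0.02 N) or (linear speed of mould1 above 0.7 m/s and contact force between mould1 and anything else below 0.02 N) or (linear speed of mould2 above 0.7 m/s and contact force between mould2 and anything else below 0.02 N) or (linear speed of mould3 above 0.7 m/s and contact force between mould3 and anything else below 0.02 N) or (linear speed of mould4 above 0.7 m/s and contact force between mould4 and anything else below 0.02 N)).
It fails at once if the lever is forced past the catch (value of joint lever above 0.2 rad and value of joint catch below 0.9 rad).
It also fails if it takes over 72 s, if anything falls off the work surface, if the arm or the gripper's body presses on something with over 40 N, if the wrist force passes 120 N, or if a joint passes its speed limit or range.

## Working session

There is one attempt and no reset: what is moved stays moved. The work goes in short steps, each a Python script; the robot and the scene stay as the last script left them, time stands still between calls to the robot, and variables do not carry over. Pictures are saved under pics/ and viewed, at most 10 in all, crops included, and the job is handed in when it is done.

```bash
ls; mkdir -p pics
cat > h.py <<'E'
import numpy as np, cv2
from scipy.spatial.transform import Rotation as Ro
from station import ctrl, get_state, vision, ticket, models
def mat(q): return Ro.from_quat([q[1],q[2],q[3],q[0]]).as_matrix()
def cam(name, st=None):
    ci=vision.camera_info(name); K=np.array(ci["mtx"]); d=np.array(ci["dist_coeffs"])
    if "hand_eye" in ci:
        T=np.eye(4); T[:3,:3]=mat(st["eef_rot"]); T[:3,3]=st["tcp_pos"]; T=T@np.array(ci["hand_eye"])
        return K,d,T[:3,:3],T[:3,3]
    R=np.array(ci["R"]); t=np.array(ci["t"]); return K,d,R.T,-R.T@t
def world(c,uv,z):
    "pixels + depth -> world"
    K,d,R,o=c; n=cv2.undistortPoints(np.array(uv,float).reshape(-1,1,2),K,d).reshape(-1,2)
    z=np.asarray(z,float).reshape(-1,1)
    return (np.c_[n,np.ones(len(n))]*z)@R.T+o
def proj(c,X):
    K,d,R,o=c; p=cv2.projectPoints((np.atleast_2d(X)-o)@R,np.zeros(3),np.zeros(3),K,d)[0]; return p.reshape(-1,2)
def cloud(name, mask=None, st=None, dep=None):
    c=cam(name,st); v,u=np.nonzero((mask if mask is not None else dep>0)&(dep>0))
    return world(c,np.c_[u,v],dep[v,u])
def grab(name):
    st=get_state(); im,dep=vision.grab_frame(name); return st,im,dep
def down(yaw):
    "tool z down; tool y (closing) along world direction yaw"
    y=np.array([np.cos(yaw),np.sin(yaw),0]); z=np.array([0,0,-1.]); R=np.c_[np.cross(y,z),y,z]
    q=Ro.from_matrix(R).as_quat(); return [q[3],q[0],q[1],q[2]]
E
python3 - <<'E'
from h import *
s=get_state(); print({k:np.round(v,3) for k,v in s.items()}, ctrl.pinch_z)
ims=[]
for n in("scene","top"):
    st,im,dep=grab(n); np.savez(n+"0.npz",im=im,dep=dep); ims.append(im)
    cv2.imwrite(f"pics/{n}0.png",cv2.resize(im,(800,600)))
    c=cam(n); print(n,c[3].round(3))
    for t in("mould1","press","handle","catch_tab","half_mould","cup_a"):
        for m in models.masks_of(n,t):
            if m["p"]<.2: continue
            P=cloud(n,m["mask"],None,dep); 
            if len(P): print(t,round(m["p"],2),np.round(m["point"]),np.median(P,0).round(3),P.min(0).round(3),P.max(0).round(3))
E
```

```text
pics
{'time': np.float64(0.0), 'qpos': array([ 1.343,  0.508, -0.238,  1.501,  0.126,  1.149, -0.155]), 'qd': array([ 0.   ,  0.002, -0.   , -0.001, -0.   , -0.002, -0.   ]), 'tau': array([ 0.0000e+00, -6.2061e+01, -2.1860e+00, -2.4966e+01,  1.3000e-02,
        1.2000e-02,  0.0000e+00]), 'tcp_pos': array([ 0.205, -0.59 ,  0.23 ]), 'eef_rot': array([-0.001,  0.986,  0.166, -0.   ]), 'contact_force': array([-0.345,  0.709,  0.289]), 'wrist_torque': array([-0.013, -0.017, -0.022]), 'gripper_force': np.float64(0.0), 'width': np.float64(0.085)} -0.0187
scene [1.051 0.157 0.948]
mould1 0.87 [131. 217.] [ 0.748 -0.385  0.048] [ 0.719 -0.446 -0.001] [ 0.771 -0.365  0.057]
mould1 0.75 [119. 170.] [ 0.627 -0.528  0.048] [ 0.58  -0.595 -0.003] [ 0.644 -0.513  0.059]
mould1 0.71 [168. 169.] [ 0.55  -0.37   0.056] [ 0.528 -0.405  0.008] [ 0.564 -0.353  0.066]
mould1 0.69 [190. 152.] [ 0.453 -0.36   0.051] [ 0.393 -0.424  0.003] [ 0.468 -0.337  0.064]
mould1 0.68 [275. 192.] [ 0.496 -0.031  0.079] [ 0.467 -0.059  0.032] [ 0.501 -0.009  0.088]
mould1 0.64 [267. 161.] [ 0.364 -0.112  0.045] [ 0.337 
[... 2022 characters left out ...]
.04   0.21 ] [ 0.689 -0.087  0.198] [0.71  0.008 0.217]
catch_tab 0.71 [246. 186.] [ 0.57  -0.037  0.029] [ 0.435 -0.103 -0.001] [0.732 0.036 0.217]
catch_tab 0.5 [249. 134.] [ 0.698 -0.042  0.21 ] [ 0.686 -0.093 -0.005] [0.759 0.015 0.217]
catch_tab 0.44 [240. 164.] [ 0.631 -0.008  0.101] [ 0.606 -0.063  0.025] [0.645 0.011 0.143]
half_mould 0.47 [332. 170.] [ 0.628 -0.321  0.022] [ 0.608 -0.35   0.013] [ 0.651 -0.294  0.031]
cup_a 0.89 [370. 180.] [ 0.608 -0.429  0.029] [ 0.573 -0.476 -0.004] [ 0.638 -0.386  0.078]
cup_a 0.71 [207. 128.] [0.763 0.104 0.021] [ 0.721  0.067 -0.004] [0.787 0.132 0.073]
cup_a 0.53 [354. 198.] [ 0.542 -0.374  0.058] [ 0.522 -0.413  0.004] [ 0.563 -0.35   0.067]
```

Run:
```python
import cv2,numpy as np
im=np.load("top0.npz")["im"]
cv2.imwrite("pics/topcrop0.png",cv2.resize(im[95:295,190:440],(750,600),interpolation=cv2.INTER_CUBIC))
```

```text
(no output)
```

View pics/topcrop0.png

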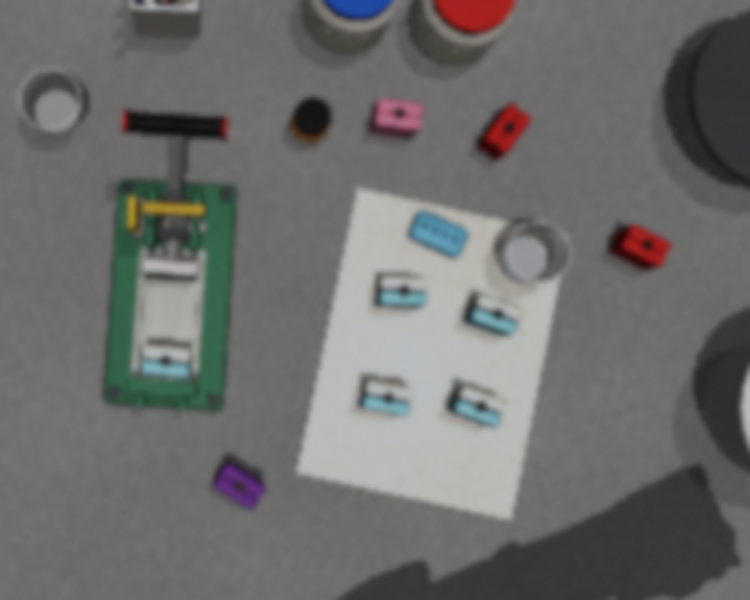

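View pics/scene0.png

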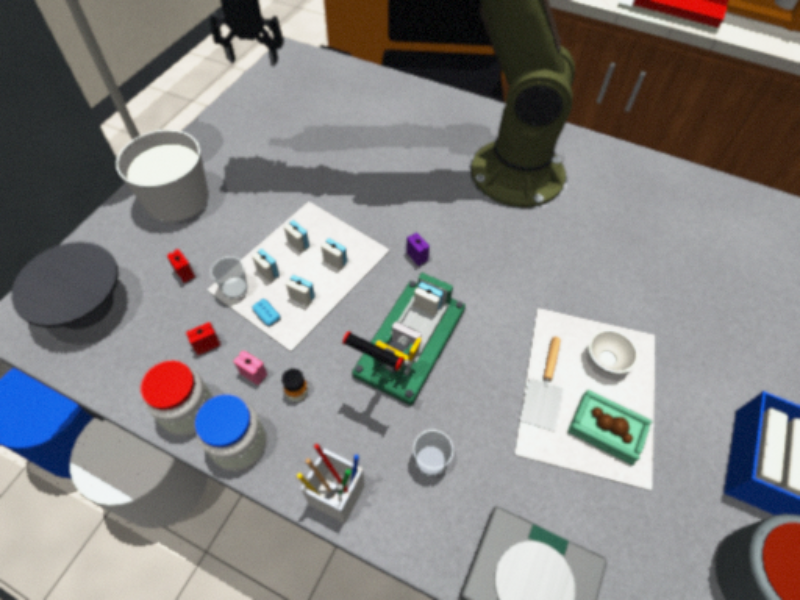

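The top crop (3x, origin 190,95) shows the green press at crop (170,295), with mould0 at (165,360) and the yellow catch tab on its left at (132,212). Four blue-and-white moulds stand on the board:

- (400,292), full-image (323,192)
- (492,312), full-image (354,199)
- (385,396), full-image (318,227)
- (475,403), full-image (348,229)

The pink (398,117), red (503,130), red (640,246) and purple (240,483) blocks are look-alikes and stay put. I'll use the two moulds nearest the press: full-image (323,192) and (318,227).

Run:
```python
from h import *
print(np.round(vision.camera_info("wrist")["hand_eye"],3).tolist())
for n in("top","scene"):
    z=np.load(n+"0.npz"); im,dep=z["im"],z["dep"]; hsv=cv2.cvtColor(im,cv2.COLOR_BGR2HSV)
    g=cv2.inRange(hsv,(60,100,40),(90,255,255))>0
    P=cloud(n,g,None,dep); P=P[(P[:,2]<.036)&(P[:,2]>.014)&(P[:,0]>.4)&(P[:,0]<.75)&(abs(P[:,1])<.15)]
    r=cv2.minAreaRect((P[:,:2]*1000).astype(np.float32)); print(n,"base",r,np.median(P[:,2]))
    b=cv2.inRange(hsv,(90,50,80),(112,255,255))>0
    # moulds: top-face points near candidates
    c=cloud(n,None,None,dep)
    for a in[(.562,-.278),(.452,-.264),(.542,-.371),(.445,-.356),(.484,-.034)]:
        zl=(.074,.1) if a[1]>-.1 else (.05,.072)
        Q=c[(np.hypot(c[:,0]-a[0],c[:,1]-a[1])<.042)&(c[:,2]>zl[0])&(c[:,2]<zl[1])]
        r=cv2.minAreaRect((Q[:,:2]*1000).astype(np.float32)); print(a,len(Q),np.round(r[0],1),np.round(r[1],1),round(r[2],1),np.median(Q[:,2]).round(3))
    Q=c[(c[:,2]>.185)&(c[:,2]<.23)&(abs(c[:,0]-.7)<.05)&(abs(c[:,1]+.04)<.08)]
    r=cv2.minAreaRect((Q[:,:2]*1000).astype(np.float32)); print("handle",len(Q),r)
```

```text
[[0.001, -0.961, -0.277, 0.071], [1.0, 0.001, -0.0, -0.0], [0.0, -0.277, 0.961, -0.142], [0.0, 0.0, 0.0, 1.0]]
top base ((555.654541015625, -34.15196228027344), (122.72274780273438, 236.87327575683594), 87.98249053955078) 0.025647684805662596
(0.562, -0.278) 128 [ 563.5 -280.8] [49.  26.2] 88.4 0.059
(0.452, -0.264) 152 [ 452.  -265.8] [50.  29.8] 82.0 0.059
(0.542, -0.371) 154 [ 542.6 -378.4] [50.8 30. ] 72.8 0.059
(0.445, -0.356) 156 [ 445.3 -361. ] [49.6 30. ] 70.3 0.059
(0.484, -0.034) 269 [474.  -32.4] [67.7 49.4] 87.7 0.085
handle 264 ((697.345458984375, -39.813323974609375), (95.8160629272461, 25.649911880493164), 89.6858139038086)
scene base ((560.3472900390625, -34.160675048828125), (127.06107330322266, 240.28512573242188), 87.99909210205078) 0.025504149505212514
(0.562, -0.278) 144 [ 565.8 -280.3] [29.6 48.9] 1.4 0.059
(0.452, -0.264) 126 [ 453.4 -266.4] [52.3 31. ] 80.4 0.059
(0.542, -0.371) 129 [ 544.2 -380.4] [50.7 29.5] 70.3 0.059
(0.445, -0.356) 117 [ 446.8 -364.6] [52.5 29.5] 71.8 0.059
(0.484, -0.034) 275 [474.4 -31.2] [51.  65.4] 1.5 0.084
handle 345 ((702.0869750976562, -40.635169982910156), (98.87584686279297, 21.94431495666504), 88.78641510009766)
```

```bash
cat >> h.py <<'E'
def topface(st,dep,a,zl,r=.05,name="wrist"):
    c=cloud(name,None,st,dep); Q=c[(np.hypot(c[:,0]-a[0],c[:,1]-a[1])<r)&(c[:,2]>zl[0])&(c[:,2]<zl[1])]
    p=cv2.minAreaRect((Q[:,:2]*1000).astype(np.float32)); w,h=p[1]; ang=p[2] if w>h else p[2]+90
    return np.array(p[0])/1000,(max(w,h),min(w,h)),(ang+0)%180,np.median(Q[:,2]),len(Q)
E
python3 - <<'E'
from h import *
for p,y in [((.564,-.281,.2),88),((.452,-.266,.05),82),((.52,-.033,.1),88),((.62,-.03,.1),88),((.7,-.065,.19),-2),((.56,-.065,.19),-2),((.7,-.065,.19),178)]:
    for f in(0,180):
        q=ctrl.ik(p,down(np.radians(y+f))); print(p,y+f,None if q is None else np.round(q,2))
ctrl.movep([.564,-.281,.2],down(np.radians(88)))
s,im,dep=grab("wrist"); print(s["time"],s["tcp_pos"],s["qpos"].round(2))
print(topface(s,dep,(.564,-.281),(.05,.068)))
cv2.imwrite("pics/w1.png",im)
E
```

```text
(0.564, -0.281, 0.2) 88 [ 0.95  0.67 -0.94  1.53  0.57  1.23  1.45]
(0.564, -0.281, 0.2) 268 [ 0.56  0.54 -0.23  1.53  0.13  1.08 -1.3 ]
(0.452, -0.266, 0.05) 82 [ 0.99  0.69 -0.79  1.98  0.7   0.77  1.21]
(0.452, -0.266, 0.05) 262 [ 0.59  0.58 -0.16  1.98  0.15  0.59 -1.38]
(0.52, -0.033, 0.1) 88 [ 0.61  0.65 -0.94  1.94  0.67  0.9   0.86]
(0.52, -0.033, 0.1) 268 [ 0.24  0.51 -0.33  1.95  0.24  0.72 -1.84]
(0.62, -0.03, 0.1) 88 [ 0.56  0.8  -0.99  1.67  0.74  1.09  0.87]
(0.62, -0.03, 0.1) 268 [ 0.19  0.63 -0.3   1.68  0.23  0.87 -1.81]
(0.7, -0.065, 0.19) -2 [ 0.45  0.76 -0.81  1.32  0.54  1.29 -0.4 ]
(0.7, -0.065, 0.19) 178 [-0.43  0.91  1.15  1.33 -0.82  1.4  -2.49]
(0.56, -0.065, 0.19) -2 [ 0.57  0.53 -0.78  1.72  0.42  1.06 -0.39]
(0.56, -0.065, 0.19) 178 [-0.57  0.7   1.15  1.74 -0.69  1.18 -2.4 ]
(0.7, -0.065, 0.19) 178 [-0.43  0.91  1.15  1.33 -0.82  1.4  -2.49]
(0.7, -0.065, 0.19) 358 [ 0.45  0.76 -0.81  1.32  0.54  1.29 -0.4 ]
2.4333 [ 0.5634498  -0.28221389  0.19977709] [ 0.95  0.67 -0.94  1.53  0.57  1.23  1.45]
(array([ 0.56347986, -0.27820883]), (49.696693420410156, 30.82290267944336), 89.87928009033203, np.float64(0.059175025766034284), 1483)
```

View pics/w1.png

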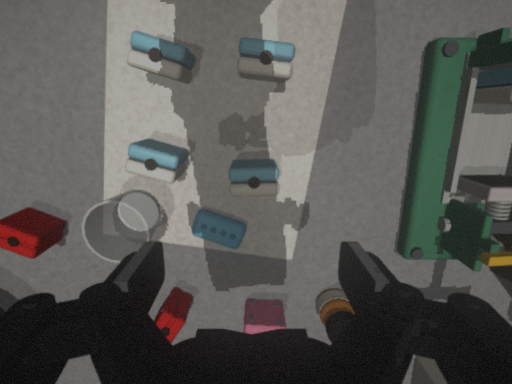

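The wrist view shows mould A (blue/white) at (254,178). The look-alikes are pink at (265,315) and red at (175,315) and (30,230). I measured mould A at (0.5635,-0.278), so I'll grasp it and look at the press from above while carrying it.

Run:
```python
from h import *
q=down(np.radians(90))
ctrl.movep([.5638,-.279,.09],q)
ctrl.movel([.5638,-.279,.025],max_speed=.12)
ctrl.close_gripper(force=35)
s=get_state(); print(s["time"],s["width"],s["gripper_force"],s["tcp_pos"])
ctrl.movel([.5638,-.279,.15],max_speed=.2)
ctrl.movep([.545,-.036,.18],down(np.radians(88)))
s,im,dep=grab("wrist"); np.savez("w2.npz",im=im,dep=dep,tp=s["tcp_pos"],er=s["eef_rot"]); print(s["time"],s["tcp_pos"],s["width"],mat(s["eef_rot"]).round(4).tolist())
cv2.imwrite("pics/w2.png",im)
```

```text
4.1167 0.04956275725477204 37.517321705818176 [ 0.56434155 -0.27918402  0.02586291]
5.8583 [ 0.54510834 -0.03796023  0.17917635] 0.049186220045328743 [[-0.9993, 0.0367, -0.0012], [0.0367, 0.9993, -0.001], [0.0011, -0.0011, -1.0]]
```

View pics/w2.png

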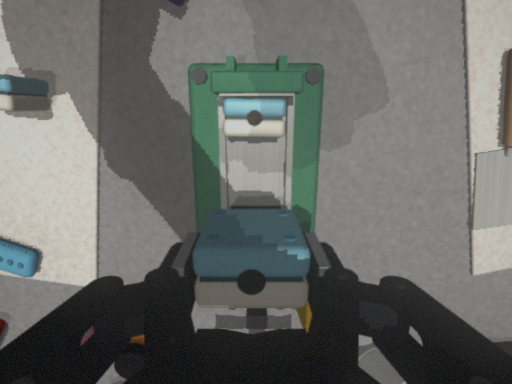

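Run:
```python
from h import *
z=np.load("w2.npz"); im,dep=z["im"],z["dep"]; st=dict(tcp_pos=z["tp"],eef_rot=z["er"]); c=cam("wrist",st)
hsv=cv2.cvtColor(im,cv2.COLOR_BGR2HSV); g=cv2.inRange(hsv,(55,70,20),(90,255,255))>0
P=cloud("wrist",g,st,dep); print("z",np.percentile(P[:,2],[10,50,90]).round(4))
P=P[(abs(P[:,2]-.026)<.006)]
# side edges: rows binned by x
for lo,hi in zip(np.arange(.445,.53,.012),np.arange(.457,.54,.012)):
    Q=P[(P[:,0]>lo)&(P[:,0]<hi)]; print(round(lo,3),len(Q),Q[:,1].min().round(4),Q[:,1].max().round(4),((Q[:,1].min()+Q[:,1].max())/2).round(4))
print("xmin",np.percentile(P[:,0],[0,.5,1]).round(4))
C=cloud("wrist",None,st,dep)
Q=C[(C[:,2]>.074)&(C[:,2]<.1)&(C[:,0]<.505)&(abs(C[:,1]+.035)<.04)]
print(len(Q),Q.min(0),Q.max(0))
# rails / mould from picture at known heights
for n,pts,h in(("mould0 corners",[(224,99),(285,97),(225,136),(285,136)],.084),("rail inner top",[(227,110),(288,110),(228,200),(286,200)],.04),("base L/R",[(190,75),(322,75),(195,210),(316,210)],.026)):
    o=c[3]
    W=world(c,pts,np.ones(len(pts))); d=W-o; W=o+d*((h-o[2])/d[:,2])[:,None]; print(n,W.round(4).tolist())
```

```text
z [0.0246 0.0261 0.0862]
0.445 291 -0.093 0.0337 -0.0296
0.457 634 -0.0939 0.0329 -0.0305
0.469 670 -0.0937 0.0323 -0.0307
0.481 658 -0.095 0.0328 -0.0311
0.493 626 -0.0948 0.0318 -0.0315
0.505 592 -0.0944 0.0314 -0.0315
0.517 559 -0.0949 0.0306 -0.0322
xmin [0.4336 0.4349 0.4357]
4647 [ 0.44773839 -0.06469355  0.07419645] [0.49881905 0.00464472 0.08819774]
mould0 corners [[0.468, -0.0552, 0.084], [0.4682, -0.0083, 0.084], [0.4961, -0.056, 0.084], [0.4977, -0.0085, 0.084]]
rail inner top [[0.4764, -0.0568, 0.04], [0.4783, -0.0008, 0.04], [0.5629, -0.0608, 0.04], [0.5649, -0.0029, 0.04]]
base L/R [[0.4435, -0.0908, 0.026], [0.4479, 0.0328, 0.026], [0.5771, -0.0977, 0.026], [0.5816, 0.0304, 0.026]]
```

Mould0 sits at (255,117), with its far face at press x ≈ -60. The fit gives a press origin of about (0.557,-0.0338) and a yaw of -2.06°. Next I'll place mould A at press x ≈ -41.

```bash
cat >> h.py <<'E'
YAW=np.radians(-2.06); O=np.array([.557,-.0338]); XD=np.array([np.cos(YAW),np.sin(YAW)]); YD=np.array([-XD[1],XD[0]])
def pr(x,y,z): return [*(O+XD*x/1000+YD*y/1000),z/1000]
def inv(p): d=np.array(p[:2])-O; return np.round([d@XD*1000,d@YD*1000,p[2]*1000],1)
QY=down(YAW+np.pi/2)   # closing along press y, camera towards robot
def settle(p,sp=.1):
    "move, then correct the standing error once"
    ctrl.movel(p,max_speed=sp); ctrl.pause(.15); e=np.array(p)-get_state()["tcp_pos"]
    if np.linalg.norm(e)>.0007: ctrl.movel(list(np.array(p)+e),max_speed=.1); ctrl.pause(.1)
def place(dx,x,z0=49.9):
    settle(pr(x-dx,0,125),.2); ctrl.movel(pr(x-dx,0,95),max_speed=.15); settle(pr(x-dx,0,z0+6),.1)
    s=get_state(); print("pre",inv(s["tcp_pos"]),s["contact_force"].round(1))
    t=np.array(pr(x-dx,0,z0+6))+(np.array(pr(x-dx,0,z0+6))-s["tcp_pos"])
    for dz in(2,4,5.5,6.5):
        ctrl.movel([t[0],t[1],t[2]-dz/1000],max_speed=.05)
        ctrl.pause(.05); s2=get_state(); print(dz,inv(s2["tcp_pos"]),s2["contact_force"].round(1),s2["time"])
        if s2["contact_force"][2]-s["contact_force"][2]>2.5: break
E
python3 - <<'E'
from h import *
z=np.load("w2.npz"); im,dep=z["im"],z["dep"]; st=dict(tcp_pos=z["tp"],eef_rot=z["er"])
r=topface(st,dep,z["tp"],(.2,.225)); print(r, inv([*r[0],0])-inv([*z["tp"][:2],0]))
dx=(inv([*r[0],0])-inv([*z["tp"][:2],0]))[0]
if not(abs(dx)<4 and 28<r[1][1]<33): dx=0; print("dx rejected")
s=get_state(); ctrl.movep([*pr(-41-dx,0,150)],QY)
place(dx,-41)
E
```

```text
(array([ 0.54419135, -0.0371236 ]), (92.53005981445312, 31.193286895751953), 86.7803726196289, np.float64(0.21266144105072468), 10391) [-1.   0.8  0. ]
pre [-40.4  -0.2  55.3] [-0.8  0.3 -2. ]
2 [-39.6   0.2  54.4] [-0.1 -0.9 -1.2] 8.65
4 [-39.6   0.2  52.4] [-0.3  0.5 -1.4] 8.95
5.5 [-39.6   0.2  51. ] [-0.2  0.5 -0.8] 9.25
6.5 [-39.6   0.2  49.9] [ 0.5  0.2 -1.9] 9.55
```

Run:
```python
from h import *
s=get_state(); p=np.array(pr(-40,0,49.9)); 
ctrl.movel([s["tcp_pos"][0],s["tcp_pos"][1],.0488],max_speed=.05)
s=get_state(); print(inv(s["tcp_pos"]),s["contact_force"].round(1))
ctrl.ungrasp(); ctrl.pause(.1)
ctrl.movel([*s["tcp_pos"][:2],.15],max_speed=.2)
s=get_state(); print(s["time"])
ctrl.movep([.452,-.265,.17],down(np.radians(82)))
ctrl.pause(.2)
s,im,dep=grab("wrist"); print(s["time"],s["tcp_pos"]); print(topface(s,dep,(.452,-.265),(.05,.068)))
s,im,dep=grab("top"); np.savez("top1.npz",im=im,dep=dep)
C=cloud("top",None,None,dep); Q=C[(C[:,2]>.076)&(C[:,2]<.1)&(C[:,0]<.535)&(abs(C[:,1]+.035)<.04)]; print(inv(Q.min(0)),inv(Q.max(0)))
cv2.imwrite("pics/top1.png",cv2.resize(im[120:245,200:367],(800,600),interpolation=cv2.INTER_CUBIC))
```

```text
[-39.5   0.2  49.8] [-3.8 -1.4 12.1]
11.0083
12.1667 [ 0.4528149  -0.26328197  0.17003062]
(array([ 0.45034839, -0.2635643 ]), (49.60823059082031, 30.306509017944336), 81.30181121826172, np.float64(0.059178539904195304), 1829)
[-564.4  -57.    76. ] [-27.7  37.5  99.6]
```

View pics/top1.png

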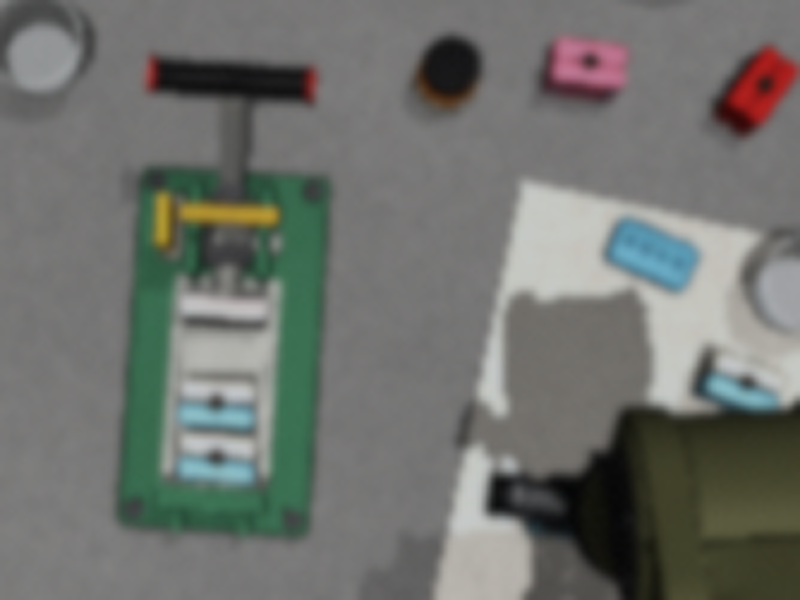

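The picture shows mould A standing square in the channel at (217,405), behind mould0 at (217,460). I'll pick up mould B at (0.451,-0.2645) next.

Run:
```python
from h import *
q=down(np.radians(81.5))
ctrl.movep([.451,-.2645,.09],q)
settle([.451,-.2645,.0255],.12)
s=get_state(); print(s["tcp_pos"])
ctrl.close_gripper(force=35)
s=get_state(); print(s["time"],s["width"],s["tcp_pos"]); g=s["tcp_pos"][2]-.006
ctrl.movel([.451,-.2645,.17],max_speed=.2)
ctrl.movep(pr(-7,0,190),QY); ctrl.pause(.2)
s,im,dep=grab("wrist"); tp=s["tcp_pos"]; np.savez("w3.npz",im=im,dep=dep,tp=tp,er=s["eef_rot"])
C=cloud("wrist",None,s,dep); L=np.array([*((C[:,:2]-O)@XD,)]); v=(C[:,:2]-O)@YD
hm=(C[:,2]>tp[2]+.02)&(C[:,2]<tp[2]+.045)&(abs(v)<.02)&(abs(L+.007)<.03); print("held x",np.percentile(L[hm],[0,2,98,100]).round(4),"tcp",inv(tp),"z",np.median(C[hm,2]),hm.sum())
m=(abs(C[:,2]-.084)<.005)&(abs(v)<.02)&(L>-.088)&(L<-.015); h,e=np.histogram(L[m]*1000,bins=np.arange(-88,-14,2)); print(list(zip(e.astype(int),h)))
print("g",g,"time",s["time"]); cv2.imwrite("pics/w3.png",im)
```

```text
[ 0.45041225 -0.26427649  0.02468472]
14.3 0.04972945586581234 [ 0.45051897 -0.26426986  0.02471153]Traceback (most recent call last):
  File "<stdin>", line 12, in <module>
IndexError: too many indices for array: array is 2-dimensional, but 3 were indexed
```

Run:
```python
from h import *
z=np.load("w3.npz"); im,dep,tp=z["im"],z["dep"],z["tp"]; s=dict(tcp_pos=tp,eef_rot=z["er"])
C=cloud("wrist",None,s,dep); L=(C[:,:2]-O)@XD; v=(C[:,:2]-O)@YD
hm=(C[:,2]>tp[2]+.02)&(C[:,2]<tp[2]+.045)&(abs(v)<.02)&(abs(L+.007)<.03); print("held x",np.percentile(L[hm],[0,2,98,100]).round(4),"tcp",inv(tp),"z",np.median(C[hm,2]),hm.sum())
m=(abs(C[:,2]-.084)<.005)&(abs(v)<.02)&(L>-.088)&(L<-.015); h,e=np.histogram(L[m]*1000,bins=np.arange(-88,-14,2)); print(list(zip(e.astype(int).tolist(),h.tolist())))
print(get_state()["time"]); cv2.imwrite("pics/w3.png",im)
```

```text
held x [-0.0226 -0.0219  0.0061  0.008 ] tcp [ -7.2  -2.1 189.6] z 0.22416700271891965 7097
[(-88, 149), (-86, 99), (-84, 150), (-82, 148), (-80, 100), (-78, 148), (-76, 98), (-74, 147), (-72, 99), (-70, 147), (-68, 97), (-66, 146), (-64, 96), (-62, 142), (-60, 47), (-58, 0), (-56, 2), (-54, 138), (-52, 100), (-50, 120), (-48, 119), (-46, 96), (-44, 130), (-42, 105), (-40, 103), (-38, 133), (-36, 95), (-34, 106), (-32, 130), (-30, 94), (-28, 92), (-26, 45), (-24, 0), (-22, 0), (-20, 0), (-18, 0)]
16.4167
```

View pics/w3.png

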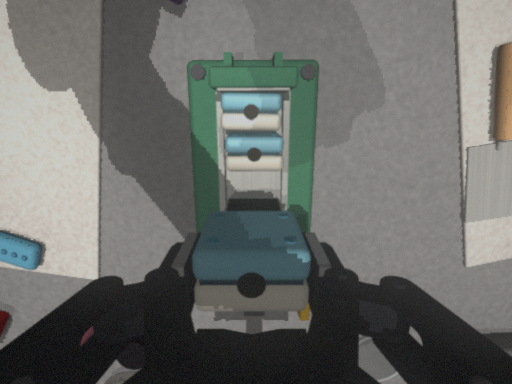

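Mould A (254,153) spans press x -54.5 to -25, and the held mould B is centred on the TCP. I'll place B at press x = -7.

Run:
```python
from h import *
place(0,-7,48.7)
s=get_state(); ctrl.movel([s["tcp_pos"][0],s["tcp_pos"][1],s["tcp_pos"][2]-.0005],max_speed=.05)
s=get_state(); print(inv(s["tcp_pos"]),s["contact_force"].round(1))
ctrl.ungrasp(); ctrl.pause(.1)
ctrl.movel([*s["tcp_pos"][:2],.14],max_speed=.2)
ctrl.movep(pr(-35,0,260),QY)
ctrl.pause(.2); s,im,dep=grab("wrist"); np.savez("w4.npz",im=im,dep=dep,tp=s["tcp_pos"],er=s["eef_rot"]); cv2.imwrite("pics/w4.png",im)
C=cloud("wrist",None,s,dep); L=(C[:,:2]-O)@XD; v=(C[:,:2]-O)@YD
m=(abs(C[:,2]-.084)<.005)&(abs(v)<.02)&(L>-.06)&(L<.04); h,e=np.histogram(L[m]*1000,bins=np.arange(-60,40,3)); print(list(zip(e.astype(int).tolist(),h.tolist())))
hsv=cv2.cvtColor(im,cv2.COLOR_BGR2HSV)
Y=cloud("wrist",cv2.inRange(hsv,(20,120,60),(35,255,255))>0,s,dep); l=(Y[:,:2]-O)@XD*1000;v=(Y[:,:2]-O)@YD*1000
k=Y[:,2]>.12; print("tab top",[np.percentile(a[k],[2,50,98]).round(1).tolist() for a in(l,v,Y[:,2]*1000)],k.sum())
k=(Y[:,2]<.105)&(Y[:,2]>.085); print("bar",[np.percentile(a[k],[2,50,98]).round(1).tolist() for a in(l,v,Y[:,2]*1000)])
print(get_state()["time"])
```

```text
pre [-7.5 -0.2 54.1] [ 0.8  0.5 -0.9]
2 [-6.5  0.3 53.2] [-0.9 -0.5 -1. ] 19.0833
4 [-6.6  0.3 51.2] [ 0.2  0.  -1.6] 19.3833
5.5 [-6.6  0.3 49.7] [ 0.   0.6 -0.8] 19.6833
6.5 [-6.5  0.2 48.8] [ 0.   0.  -0.3] 19.9833
[-6.6  0.3 48.7] [-2.  -1.1  5.3]
[(-60, 7), (-57, 44), (-54, 108), (-51, 106), (-48, 86), (-45, 95), (-42, 86), (-39, 111), (-36, 93), (-33, 103), (-30, 75), (-27, 34), (-24, 20), (-21, 112), (-18, 102), (-15, 87), (-12, 92), (-9, 83), (-6, 98), (-3, 102), (0, 80), (3, 87), (6, 52), (9, 0), (12, 69), (15, 90), (18, 92), (21, 76), (24, 84), (27, 15), (30, 0), (33, 0), (36, 0)]
tab top [[52.0, 63.5, 82.3], [34.9, 38.8, 43.3], [121.0, 135.8, 137.4]] 272
bar [[74.7, 78.4, 84.6], [-26.9, 0.7, 30.9], [93.3, 98.9, 102.3]]
22.2
```

View pics/w4.png

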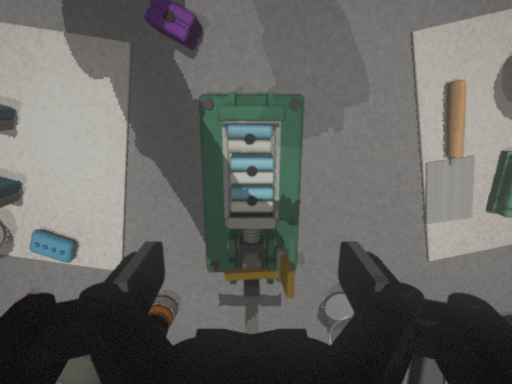

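The picture shows three moulds in the channel at (250,138), (252,170) and (252,200), released. The catch is shut, with its tab at (287,275), and the lever is at rest. Jaw and catch edges suggest the true press x is about 3–4 mm smaller than my frame. I'll flip the catch now with the fingers shut.

Run:
```python
from h import *
ctrl.close_gripper(force=30)
ctrl.movep(pr(58,5,190),QY)
settle(pr(58,5,112),.15)
s=get_state(); f0=s["contact_force"]; print(inv(s["tcp_pos"]),s["time"])
for y,z in[(20,112),(34.5,112),(42.5,108),(49.5,103),(57.5,100)]:
    ctrl.movel(pr(58,y,z),max_speed=.08); s=get_state(); print(inv(s["tcp_pos"]),(s["contact_force"]-f0).round(1),round(s["time"],2))
ctrl.pause(.15); print(inv(get_state()["tcp_pos"]))
ctrl.movel(pr(58,57.5,180),max_speed=.2)
s,im,dep=grab("scene"); np.savez("s2.npz",im=im,dep=dep)
cv2.imwrite("pics/s2.png",cv2.resize(im[120:300,180:400],(733,600),interpolation=cv2.INTER_CUBIC))
print(get_state()["time"])
```

```text
[ 57.3   4.8 110.6] 24.675
[ 58.   21.3 112.2] [ 0.  -1.2  0.4] 25.02
[ 58.   35.7 112.1] [ 0.3 -0.6 -0. ] 25.35
[ 57.9  43.2 107.8] [ 1.  -0.3  1.1] 25.61
[ 57.8  50.3 102.7] [ 0.2 -0.3  1. ] 25.87
[57.8 58.6 99.9] [-0.  -0.4  0.9] 26.12
[ 57.9  57.7 100. ]
26.875
```

View pics/s2.png

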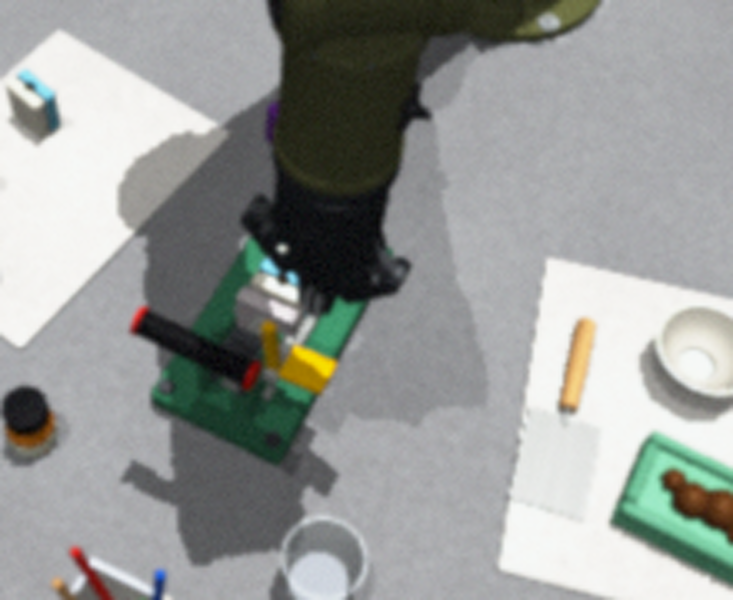

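The catch is flipped: its tab lies out left at (310,368) and its bar stands upright at (270,345). The lever is still at rest, with the handle from (140,320) to (252,376). Next I'll measure the handle and grip it off-centre on its right side, clear of the shank.

Run:
```python
from h import *
ctrl.movel(pr(40,20,285),max_speed=.25)
ctrl.ungrasp()
QX=down(YAW)
ctrl.movep(pr(90,-25,300),QX)
ctrl.pause(.15)
for n in("scene","top"):
    s,im,dep=grab(n); C=cloud(n,None,None,dep); L=(C[:,:2]-O)@XD*1000; v=(C[:,:2]-O)@YD*1000
    for lo,hi in((-42,-15),(15,42)):
        k=(C[:,2]>.2)&(C[:,2]<.225)&(L>110)&(L<175)&(v>lo)&(v<hi)
        if k.sum()>5: print(n,lo,k.sum(),np.percentile(L[k],[2,50,98]).round(1),np.percentile(C[k,2],[50,98]).round(4))
    k=(C[:,2]>.2)&(C[:,2]<.225)&(L>110)&(L<175)&(abs(v)<70); print(n,"y",v[k].min(),v[k].max() if k.any() else 0)
s=get_state(); print(s["time"],inv(s["tcp_pos"]),s["qpos"].round(2),s["width"])
for x,z in((143,183),(72,200),(-4,183)):
    q=ctrl.ik(pr(x,-25,z),QX); print(None if q is None else np.round(q,2))
```

```text
scene -42 86 [136.8 148.4 155.3] [0.21   0.2133]
scene 15 89 [137.9 148.7 154.9] [0.2105 0.2138]
scene y -51.06830217445614 48.023892622216Traceback (most recent call last):
  File "<stdin>", line 12, in <module>
    return umr_minimum(a, axis, None, out, keepdims, initial, where)
ValueError: zero-size array to reduction operation minimum which has no identity
```

Run:
```python
from h import *
X0=144; 
ctrl.movel(pr(X0,-26,270),max_speed=.25)
settle(pr(X0,-26,183),.15)
s=get_state(); f0=s["contact_force"]; print(inv(s["tcp_pos"]),f0.round(1))
ctrl.close_gripper(force=60); ctrl.pause(.1)
s=get_state(); p0=inv(s["tcp_pos"]); print(p0,s["width"],(s["contact_force"]-f0).round(1),s["time"])
if .017<s["width"]<.024:
    for a in np.arange(.1,.81,.1):
        t=.4-a; ctrl.movel(pr(X0-147+75+185*np.sin(t),-26,32+185*np.cos(t)-19),max_speed=.12)
        s=get_state(); print(round(a,2),inv(s["tcp_pos"]),(s["contact_force"]-f0).round(1),round(s["width"],4))
        if np.linalg.norm(s["contact_force"]-f0)>45: print("stop"); break
    print(s["time"])
```

```text
[143.3 -26.1 181.4] [ 0.1 -0.4 -0.1]
[143.8 -26.1 181.5] 0.018319225553641235 [ 1.7 -0.2 -0.7] 32.0417
0.1 [125.1 -26.2 188.4] [  0.4   0.8 -10.7] 0.0183
0.2 [107.7 -26.2 192.9] [ -0.4   1.5 -15.5] 0.0181
0.3 [ 89.8 -26.2 195.6] [ -0.    2.2 -20.9] 0.0183
0.4 [ 71.6 -26.2 196.6] [  2.9   0.8 -23.9] 0.0184
0.5 [ 53.7 -26.2 195.7] [  4.8   0.9 -28. ] 0.0181
0.6 [ 36.9 -26.2 193.3] [  8.8   0.1 -29.1] 0.018
0.7 [ 20.7 -26.2 189.5] [ 13.5  -0.2 -29.2] 0.0177
0.8 [  5.3 -26.2 184.2] [ 17.   -0.5 -27.5] 0.0184
34.45
```

Run:
```python
from h import *
ctrl.movel(pr(-4,-26,182),max_speed=.05); ctrl.pause(.2)
s=get_state(); print(inv(s["tcp_pos"]),s["contact_force"].round(1),s["width"],s["gripper_force"])
ctrl.movel(pr(-8,-26,180.5),max_speed=.05); ctrl.pause(.4)
s=get_state(); print(inv(s["tcp_pos"]),s["contact_force"].round(1),s["width"],s["gripper_force"],s["time"])
s,im,dep=grab("scene"); cv2.imwrite("pics/s3.png",cv2.resize(im[120:300,180:400],(733,600),interpolation=cv2.INTER_CUBIC))
```

```text
[  2.3 -26.2 183. ] [ 18.3  -1.4 -27.4] 0.017918634683018603 59.73920702934265
[ -0.5 -26.2 181.9] [ 20.1  -2.3 -28.5] 0.018034312142324614 59.799370765686035 35.55
```

View pics/s3.png

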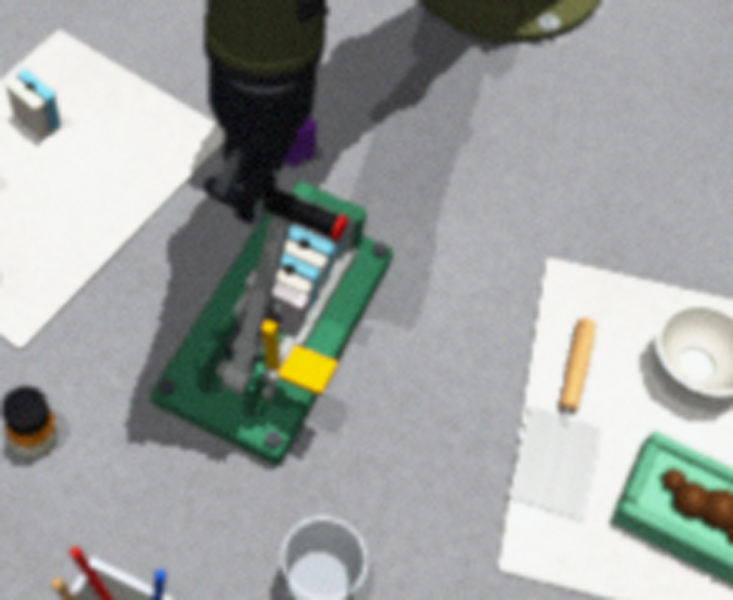

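The lever is right over, with the handle from (270,200) to (340,225). TCP x of about 0 matches the stop. The jaw is shut against the three moulds at (300,265), and the catch is still over at (308,368). The grip holds at 60 N, so I'm handing the job in.

Run:
```python
from h import *
ctrl.pause(.3); s=get_state(); print(inv(s["tcp_pos"]),s["contact_force"].round(1)); print(ticket.close_job())
```

```text
[ -0.5 -26.1 181.9] [ 20.   -1.6 -28.4]
the job is handed in; nothing more can be done
None
```

The job is handed in: three moulds stand in the press, the catch is flipped right over, and the lever is held at its stop with the jaw shut on the moulds; the handover gave no verdict, and I could not read the jaw force directly.

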